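Undo the clamp plate of a jig and hold it up level

TASK

The wooden jig holds a dark wood blank under a metal plate that is locked by one captive quarter-turn screw. With the T-handled socket key (not with the fingers) turn the screw a quarter turn anticlockwise until its tongue is off the plate, and let go of the key, left on the screw or set aside. Then lift the plate straight up by its handle to about 10 cm above the jig and finish while holding it there, steady and level, so that the little peg on it stays standing; leave the blank in the jig and the maple offcut on the table where they lie.

Things in the scene. Friction and masses are not known exactly. Their poses are not given: they have to be found in the camera images.
- jig: Fixed wooden jig. Origin on the table surface under the centre of the plate's place. Base board 160 mm along its x, 250 mm along its y (from y = -145 to +105 mm), 18 mm thick. Two rails carry the plate with its underside 34 mm above the table; low stops (40 mm high, about 3 mm play) surround the plate. The screw stands at x = 0, y = -103 mm on a fixed round post. z up.
- screw (a joint): Turn of the captive screw, rad: 0 = locked, tongue pointing along the jig's +y over the plate's edge; grows anticlockwise seen from above; stop at 1.75. The tongue is clear of the plate from about 1.05 on. It starts at 0 to 0.2, turns with slight friction (0.04 N m) and stays where it is left.
- screw_top (a point): Top of the screw's upright blade, on the screw's axis, 60 mm above the table; turns with the screw. Its x axis points along tongue and blade. Blade 20 mm along x, 7 mm thick, 11 mm high with a rounded top; it stands on a disc of 30 mm diameter whose top is 49 mm above the table, on which the key's foot comes to rest. The tongue reaches 26 mm from the axis; the plate's edge is 18 mm from it.
- key: Loose T-handled socket key, 64 mm tall, 0.12 kg, standing upright on the table on its foot. Origin: centre of the foot's underside; z up. Foot 36 mm (x) by 22 mm (y), 24 mm high, with a socket in its underside 26 mm (x) by 12 mm (y), 14 mm deep, that goes over the screw's blade (2.5 mm clearance at each broad side, 3 mm at each end, about 0.25 rad of turning play either way). Round stem of 14 mm diameter. The cross bar runs along x: 50 mm long, 12 mm thick (y), 14 mm high.
- key_bar (a point): Centre of the key's cross bar, 57 mm above the key's origin; x along the bar.
- plate: Loose aluminium plate 120 mm (x) by 170 mm (y), 8 mm thick, 0.3 kg, lying on the jig's rails with its axes along the jig's. Origin: centre of its underside; z up; level when z is vertical. Its mass varies by up to 40 %.
- plate_handle (a point): Centre of the plate's handle bar, 40 mm above the plate's origin (about 74 mm above the table at the start). The bar runs along the plate's y: 56 mm long, 12 mm thick (x), 16 mm high; 24 mm of free height under it between its two posts.
- peg: Small turned metal peg, 24 mm diameter, 32 mm high, standing loose on the plate's far-from-screw end (plate y about +60 mm). Origin: centre of its underside.
- blank: Dark wood blank 32 x 145 x 10 mm lying on the jig's base between the rails, under the plate. Origin: centre of its underside.
- offcut: Maple offcut 42 x 85 x 20 mm lying on the table, a bystander. Origin: centre of its underside.
Things that resemble listed ones, but are neither listed nor needed, are in the scene too. What is shaped like the plate but orange is not meant.

How it is judged (in metres and radians):
On the way, in this order (a step that is already met when the one before it is completed fails the run):
1. the screw is turned free (past 1.05 rad) with the key on it (value of joint screw above 1.05 rad and horizontal distance between key and screw_top below 0.012 m), for 0.1 s.
2. the plate is held clear of the jig by its handle, key let go (z of plate in the frame of jig above 0.084 m and contact force between the fingers and plate above 1 N and contact force between the fingers and key below 0.1 N), for 0.2 s.
At the end, for the whole second after the job is handed in: The fingers hold the plate 60 to 180 mm above its seat, within 50 mm of straight above, tilted under 0.1 rad, still, touching neither jig nor key; the peg stands on it; screw past 1.0 rad; key let go; blank in the jig (moved under 20 mm), offcut moved under 30 mm (z of plate in the frame of jig between 0.094 and 0.214 m and horizontal distance between plate and jig below 0.05 m and angle between plate's own z axis and vertical below 0.1 rad and linear speed of plate below 0.02 m/s and angular speed of plate below 0.15 rad/s and contact force between the fingers and plate above 1 N and contact force between plate and jig below 0.1 N and contact force between each of plate, the fingers and key below 0.1 N and z of peg in the frame of plate between 0.003 and 0.015 m and angle between peg's own z axis and vertical below 0.3 rad and value of joint screw above 1 rad and z of blank in the frame of jig below 0.024 m and distance of blank from where it was at the start of the episode below 0.02 m and distance of offcut from where it was at the start of the episode below 0.03 m); the arm keeps its last pose, push and grip.
It fails at once if the screw is touched by the arm or fingers instead of the key (contact force between any of the fingers, the arm and screw above 1 N).
It fails at once if the peg falls over or off the plate (not (z of peg in the frame of plate above 0.003 m and angle between peg's own z axis and vertical below 0.3 rad)).
It fails at once if the plate is tipped beyond 0.35 rad (angle between plate's own z axis and vertical above 0.35 rad).
It fails at once if the offcut is pushed away (distance of offcut from where it was at the start of the episode above 0.03 m).
It also fails if it takes over 58 s, if anything falls off the work surface, if the arm or the gripper's body presses on something with over 40 N, if the wrist force passes 120 N, or if a joint passes its speed limit or range.

ROBOT

A 7-joint arm with a two-finger parallel gripper is mounted at the origin on a cart in front of the work surface, level with it; the furniture and walls round the work are solid. World frame = base frame: x ahead of the robot, y to its left, z up, the work surface at z = 0. Lengths are in mm, angles in rad, forces in N, time in s.
With the tool pointing down it reaches from about 350 to 900 mm from the base axis. Payload 19.9 kg.
Tool frame: the origin (TCP) lies midway between the tips of the shut fingers; the grasp point (between the pads) lies 19 mm behind it; z points along the fingers, y is the line along which they close (so a half turn about z gives the same grasp; the last joint's range is limited). The gripper opens to 94 mm and grips with 3 to 60 N. Pads are 16 mm wide; open, the fingers measure 119 mm over their backs; the gripper's body (75 mm by 177 mm) begins 78 mm behind the grasp point.
Start: joints at [1.302, 0.417, -0.01, 1.614, 0.005, 1.111, -0.053], TCP at [141.14, -608.831, 176.825] pointing down, gripper open.
Joint ranges: [-2.81, 2.81], [-0.39, 2.02], [-1.27, 1.25], [0.06, 2.57], [-1.19, 4.33], [0.19, 2], [-2.82, 2.82]. Speed limits (rad/s): [1.89, 1.89, 2.39, 2.39, 3.01, 3.01, 3.01].

INTERFACE

Orientations are given as a rotation vector (axis times angle).
In Python, from rig import monitor, imaging, order gives the robot as it stands.
- The arm moves only by the shell command python3 -m inch 'ROWS'. ROWS is JSON, a list of rows, each a list of 7 numbers: the turn, a rotation vector about the world's x, y, z in rad, then the shift along the world's x, y, z in m, then the finger opening in m, from 0 to 0.094. A call has 1 to 20 rows; each row is the pose to reach, as a shift and turn from the pose commanded when the call began; what a row does not reach only later rows make up. A row lasts 1/8 s, in which the tool goes at most 62.5 mm and 10.7 degrees, less where a joint would pass 70% of its speed; a pose out of reach is approached as far as the arm can. A call with a gripper value outside its range is refused whole. The fingers move at their own pace and stop on an object; the grip force is fixed at half the most. Time passes only in rows, so rows that repeat a pose let the fingers close. It gives the time, the measured TCP pose, the force, the opening and the grip force at its end, in the units of the state.
- monitor.observe(): the state, without advancing time (a new reading comes with each control period).
- imaging.get_image(name): name is "scene" or "side" or "wrist"; returns the picture (384x512x3 uint8, red, green, blue); there is no depth.
- imaging.camera_model(name): a dict with "vfov" (degrees; the focal length in pixels is half the picture's height over the tangent of half this angle, whatever the lens; pixels are square), "cx", "cy" (the principal point, pixels), "position" and "rotation" of the camera in the world; the wrist camera has in their place "T_tool_cam" (4x4, takes a point from camera to tool coordinates, whose origin is the TCP and whose axes are the flange's). Camera axes: x right, y up, looking along -z (the intrinsics and any distortion apply to the point x, -y, -z); pixel columns grow to the right and rows downward; lengths in mm; the calibration is good to about 2 mm. The wrist camera is an equidistant fisheye: a pixel r from the principal point sees the ray r / f radians off the axis. A picture is of the moment at which its call begins: read the wrist's pose just before it. camera_model takes no time and is no camera call.
- order.hand_in(): hands the job in; it is judged then, once.
Trained networks look in the newest picture that a camera, given by its name, has taken for a name from the list of things; names that differ only in an ending like _2 or _b are one class to them, and where a whole thing is asked for, a point or a joint stands for the part that bears it (a point fixed in the world has none). Each returns a list of dicts, best first, with "score" (0 to 1); they miss things now and then, are a little off and sometimes report something else, mostly with a low value. They report only what shows in the picture. A call takes as long as a camera call. They do not tell look-alikes from the thing itself.
- imaging.recognise(camera, label): "box" ([centre column, centre row, width, height] in pixels, round what is visible of it).
The state is a dict: "time": time; "joint_pos": joint angles; "qd": joint speeds; "tau": joint torques, N m; "ee_pos": TCP position; "tcp_rot": TCP orientation; "force": force on the tool from outside, world axes, zero at the start; "torque": the same for the moment, N m; "opening": opening from 0.0 (shut) to 1.0 (fully open); "gripper_force": force on a finger pad.
Only numpy, scipy, OpenCV 4.12 (cv2) and the standard library are available. Lean on these libraries where they do the work, as an engineer would, in place of code of your own. Each camera call takes 0.05 s, during which the arm holds its last target. There are 200 camera calls.

## Working session

There is one attempt and no reset: what is moved stays moved. The work goes in short steps, Python scripts to look and compute and a shell command to move; the robot and the scene stay as the last step left them, time stands still between calls to the robot, and variables do not carry over. Pictures are saved under pics/ and viewed, at most 10 in all, crops included, and the job is handed in when it is done.

```bash
ls; mkdir -p pics; python3 - <<'E'
from rig import monitor, imaging, order
import cv2
print(monitor.observe())
for c in ["scene","side","wrist"]:
    im=imaging.get_image(c); cv2.imwrite(f"pics/{c}0.png",im[:,:,::-1]); print(c,imaging.camera_model(c))
    for l in ["jig","screw","key","plate","plate_handle","peg","offcut"]:
        print(l,[(round(d["score"],2),[round(v) for v in d["box"]]) for d in imaging.recognise(c,l)][:4])
a=cv2.imread("pics/scene0.png");b=cv2.imread("pics/side0.png")
E
```

```text
pics
{'time': 0.0, 'joint_pos': array([ 1.30149126,  0.4179804 , -0.01032341,  1.61412533,  0.00469905,
        1.11071215, -0.05298743]), 'qd': array([-0.00058487, -0.00038987,  0.00058998,  0.00014273, -0.00064967,
       -0.00086   ,  0.00176212]), 'tau': array([-1.13946768e-03, -8.51257610e+01,  6.38039410e-01, -4.26002884e+01,
       -4.89604566e-02,  1.85922539e-02,  1.79782301e-04]), 'ee_pos': array([ 141.05936792, -608.47020883,  176.24173775]), 'tcp_rot': array([-3.12005472e+00, -3.56988432e-01,  3.40477485e-04]), 'force': array([-0.85497238, -0.10706483,  0.49659324]), 'torque': array([-0.01315819,  0.06924991, -0.02866129]), 'gripper_force': 0.0, 'opening': 0.9992403559674878}
scene {'vfov': 55.76534047375157, 'cx': 256.63056922695415, 'cy': 193.14464872107686, 'position': array([ 143.92165795, -451.33855385,  800.70988904]), 'rotation': array([ 0.6517274 , -0.230924  , -0.63414161])}
jig [(0.67, [260, 201, 97, 90])]
screw []
key [(0.96, [360, 300, 24, 21])]
plate [(0.93, [256, 192, 78, 63]), (0.77, [283, 309, 92, 81])]
plate_handle [(0.85, [260, 192, 73, 57]), (0.64, [281
[... 473 characters left out ...]
, 22])]
plate_handle [(0.93, [279, 172, 46, 20]), (0.9, [246, 205, 40, 34])]
peg [(0.37, [249, 210, 6, 12])]
offcut [(0.64, [246, 186, 8, 7]), (0.59, [266, 271, 17, 25])]
wrist {'vfov': 65.70646984690485, 'cx': 258.31569197983555, 'cy': 190.4222697654504, 'T_tool_cam': array([[-1.01483154e-03,  9.63307743e-01,  2.68397397e-01,
         7.80854810e+01],
       [ 9.99999477e-01,  9.43305901e-04,  3.95447681e-04,
        -5.44821243e-01],
       [ 1.27756965e-04,  2.68397658e-01, -9.63308196e-01,
        -2.08576922e+02],
       [ 0.00000000e+00,  0.00000000e+00,  0.00000000e+00,
         1.00000000e+00]])}
jig []
screw []
key []
plate [(0.68, [51, 11, 59, 22])]
plate_handle []
peg []
offcut []
```

```bash
cat > h.py <<'E'
from rig import monitor, imaging, order
import cv2, numpy as np
from scipy.spatial.transform import Rotation as R
def cam(n):
    m=imaging.camera_model(n); f=192/np.tan(np.radians(m["vfov"]/2))
    if n=="wrist":
        s=monitor.observe(); Rt=R.from_rotvec(s["tcp_rot"]).as_matrix(); T=m["T_tool_cam"]
        return m,f,Rt@T[:3,:3],Rt@T[:3,3]+s["ee_pos"]
    return m,f,R.from_rotvec(m["rotation"]).as_matrix(),np.array(m["position"])
def ray(n,px,C=None):
    m,f,Rm,p=C or cam(n); u=np.array([px[0]-m["cx"],px[1]-m["cy"]])
    if n=="wrist":
        r=np.hypot(*u); t=r/f; d=np.array([*(u/max(r,1e-9)*np.sin(t)),np.cos(t)])
    else: d=np.array([*(u/f),1.])
    return p,Rm@(d*[1,-1,-1])
def at(n,px,z,C=None):
    p,d=ray(n,px,C); return p+d*(z-p[2])/d[2]
def proj(n,X,C=None):
    m,f,Rm,p=C or cam(n); q=(Rm.T@(np.asarray(X,float)-p))*[1,-1,-1]
    r=np.hypot(q[0],q[1])
    s=f*np.arctan2(r,q[2])/max(r,1e-9) if n=="wrist" else f/q[2]
    return np.array([m["cx"]+q[0]*s,m["cy"]+q[1]*s])
def snap(n,name,crop=None,k=1):
    im=imaging.get_image(n)[:,:,::-1]
    if crop: x0,y0,x1,y1=crop; im=im[y0:y1,x0:x1]
    cv2.imwrite("pics/"+name,cv2.resize(im,None,fx=k,fy=k,interpolation=cv2.INTER_CUBIC))
E
python3 - <<'E'
from h import *
a=cv2.imread("pics/scene0.png")[120:360,150:410]
cv2.imwrite("pics/a.png",cv2.resize(a,None,fx=2.5,fy=2.5,interpolation=cv2.INTER_CUBIC))
for px,z in [((256,192),40),((283,309),40),((360,300),30),((188,146),20),((241,174),50)]: print(at("scene",px,z))
for px,z in [((243,207),40),((280,171),40),((242,156),30),((246,186),20),((266,271),20)]: print(at("side",px,z))
E
```

```text
[526.77651176  34.1375237   40.        ]
[ 374.14194937 -256.21502574   40.        ]
[ 524.9028356  -342.55181081   30.        ]
[483.06720241 319.25253581  20.        ]
[528.319167   104.01244005  50.        ]
[544.26209628  65.0980447   40.        ]
[ 399.71745225 -165.40093553   40.        ]
[ 528.6185418  -320.86210113   30.        ]
[ 525.68581707 -103.62396604   20.        ]
[498.28767176 361.71398936  20.        ]
```

View pics/a.png

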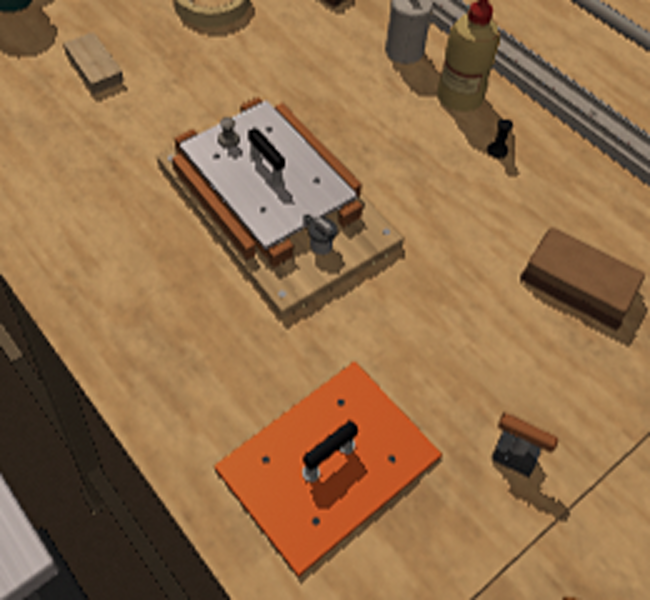

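```bash
python3 - <<'E'
from h import *
g=lambda x,y,z:print((x,y),at("scene",(150+x/2.5,120+y/2.5),z).round(0))
for c in [(180,150),(267,103),(360,193),(272,250)]: g(*c,42)
print("handle");g(252,133,82);g(282,163,82)
print("screw");g(320,228,58)
print("key bar ends");g(500,420,64);g(556,443,64)
print("foot");g(515,460,0)
print("peg");g(228,120,74)
print(monitor.observe()["ee_pos"])
E
```

```text
(180, 150) [478. 124.  42.]
(267, 103) [598. 122.  42.]
(360, 193) [595. -43.  42.]
(272, 250) [475. -44.  42.]
handle
(252, 133) [534.  67.  82.]
(282, 163) [534.  14.  82.]
screw
(320, 228) [523. -61.  58.]
key bar ends
(500, 420) [ 511. -316.   64.]
(556, 443) [ 534. -359.   64.]
foot
(515, 460) [ 525. -339.    0.]
peg
(228, 120) [529. 104.  74.]
[ 141.15605531 -608.8131256   176.77969298]
```

```bash
python3 -m inch '[[0,0,0.18,0.05,0.035,0.02,0.094],[0,0,0.36,0.1,0.07,0.02,0.094],[0,0,0.54,0.15,0.105,0.02,0.094],[0,0,0.72,0.2,0.14,0.02,0.094],[0,0,0.9,0.25,0.175,0.02,0.094],[0,0,1.08,0.3,0.21,0.02,0.094],[0,0,1.26,0.35,0.245,0.02,0.094],[0,0,1.44,0.382,0.27,0.02,0.094],[0,0,1.62,0.382,0.27,0.02,0.094],[0,0,1.83,0.382,0.27,0.02,0.094],[0,0,1.83,0.382,0.27,0.02,0.094],[0,0,1.83,0.382,0.27,0.02,0.094],[0,0,1.83,0.382,0.27,0.02,0.094]]'
python3 - <<'E'
from h import *
s=monitor.observe();print(s["ee_pos"],s["joint_pos"],R.from_rotvec(s["tcp_rot"]).as_matrix().round(3))
snap("wrist","w1.png",k=1.5)
print(imaging.recognise("wrist","key"), proj("wrist",[523,-338,57]))
E
```

```text
time: 2.82
ee_pos: [523.1, -338.9, 196.9]
tcp_rot: [1.624, 2.689, -0.0]
force: [-0.6, 0.2, 0.5]
opening: 0.999
gripper_force: 0.0
[ 523.09729516 -338.88685021  196.88043407] [ 0.90677287  0.44291841 -0.5159974   1.58217589  0.2311661   1.17769571
  0.82753428] [[-0.466  0.885 -0.   ]
 [ 0.885  0.466 -0.   ]
 [-0.    -0.    -1.   ]]
[{'box': [260.1, 175.9, 21.9, 40.6], 'score': 0.65}] [258.52105423 175.01547182]
```

View pics/w1.png

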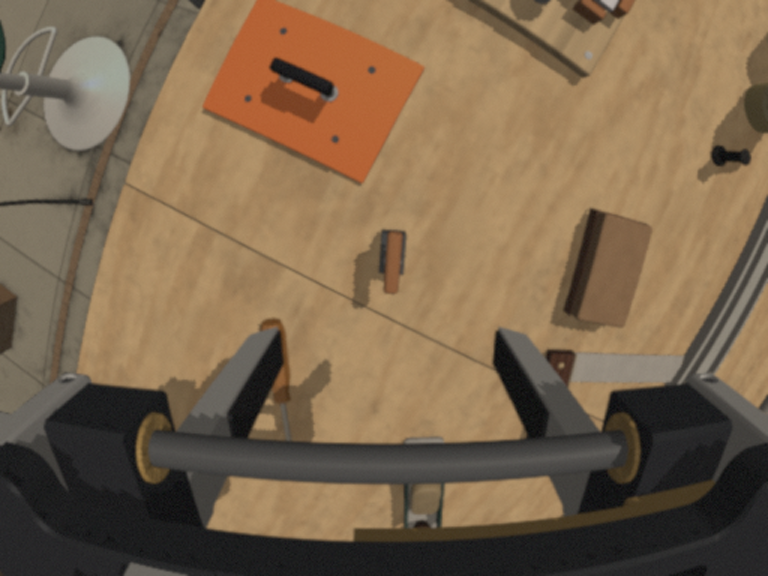

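```bash
cat > bar.py <<'E'
from h import *
im=cv2.imread("pics/w1.png"); im=cv2.resize(im,(512,384),interpolation=cv2.INTER_AREA)
h=cv2.cvtColor(im[140:210,235:290],cv2.COLOR_BGR2HSV)
m=((h[...,0]<13)&(h[...,1]>115)&(h[...,2]>80)).astype(np.uint8)
n,l,st,_=cv2.connectedComponentsWithStats(m); k=1+np.argmax(st[1:,4])
p=cv2.findNonZero((l==k).astype(np.uint8)).reshape(-1,2)+[235,140]
print(st[k]); r=cv2.minAreaRect(p.astype(np.float32)); print(r)
C=cam("wrist"); b=cv2.boxPoints(r); W=np.array([at("wrist",q,64,C)[:2] for q in b]); print(W.round(1), W.mean(0))
for i in range(2): d=W[i+1]-W[i]; print(np.hypot(*d),np.degrees(np.arctan2(d[1],d[0])))
E
python3 bar.py
```

```text
[ 22  15  11  40 216]
((261.8009033203125, 174.48672485351562), (9.379179000854492, 39.179691314697266), 3.814074993133545)
[[ 530.1 -358.4]
 [ 510.9 -315.2]
 [ 520.8 -310.8]
 [ 540.4 -353.9]] [ 525.52893424 -334.56606105]
47.25928391966748 113.97922593329925
10.877050835867793 23.96425022654763
```

```bash
python3 -m inch '[[0,0,-0.066,0.0025,0.0043,-0.05,0.05],[0,0,-0.066,0.0025,0.0043,-0.1,0.05],[0,0,-0.066,0.0025,0.0043,-0.149,0.05],[0,0,-0.066,0.0025,0.0043,-0.149,0.03],[0,0,-0.066,0.0025,0.0043,-0.149,0.0],[0,0,-0.066,0.0025,0.0043,-0.149,0.0],[0,0,-0.066,0.0025,0.0043,-0.149,0.0],[0,0,-0.066,0.0025,0.0043,-0.149,0.0],[0,0,-0.066,0.0025,0.0043,-0.149,0.0]]'
```

```text
time: 4.05
ee_pos: [525.7, -334.6, 48.1]
tcp_rot: [1.708, 2.636, -0.0]
force: [1.0, 0.1, 0.1]
opening: 0.077
gripper_force: 0.0
```

```bash
python3 -m inch '[[0,0,0,0,0,0,0.0],[0,0,0,0,0,0,0.0],[0,0,0,0,0,0,0]]'; python3 - <<'E'
from h import *
snap("wrist","w2.png",(100,80,420,320),2)
E
```

```text
time: 4.42
ee_pos: [525.6, -334.5, 47.8]
tcp_rot: [-1.708, -2.637, 0.0]
force: [-0.8, 0.3, -0.1]
opening: 0.008
gripper_force: 0.0
```

View pics/w2.png

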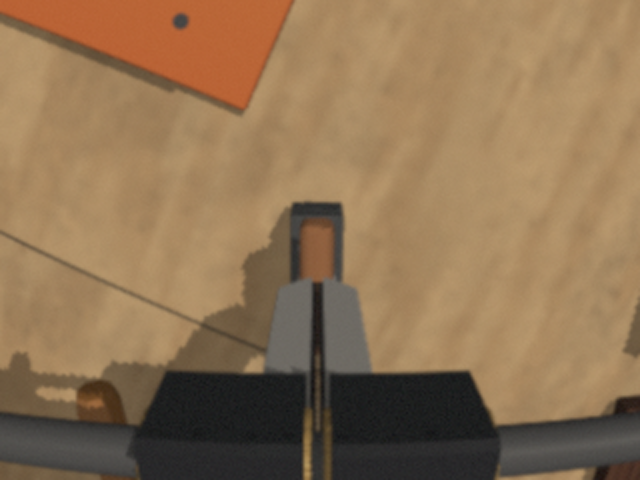

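```bash
python3 - <<'E'
from h import *
C=cam("wrist");s=monitor.observe();p=s["ee_pos"]
g=lambda X:((proj("wrist",X,C)-[100,80])*2).round(0)
u=np.array([np.cos(np.radians(114)),np.sin(np.radians(114)),0])
for d in(-25,0,25): print(d,g(np.array([525.5,-334.6,64])+u*d))
for d in(-18,18): print("foot",d,g(np.array([525.5,-334.6,24])+u*d),g(np.array([525.5,-334.6,0])+u*d))
print("tcp",g(p),g(p+[0,0,19]))
print([ (round(d["score"],2),d["box"]) for d in imaging.recognise("side","key")])
snap("side","s2.png",(200,120,320,210),6)
E
```

```text
-25 [316. 353.]
0 [316. 290.]
25 [316. 221.]
foot -18 [316. 294.] [316. 274.]
foot 18 [316. 211.] [316. 198.]
tcp [317. 274.] [317. 293.]
[(0.4, [242.1, 156.5, 7.1, 19.2])]
```

View pics/s2.png

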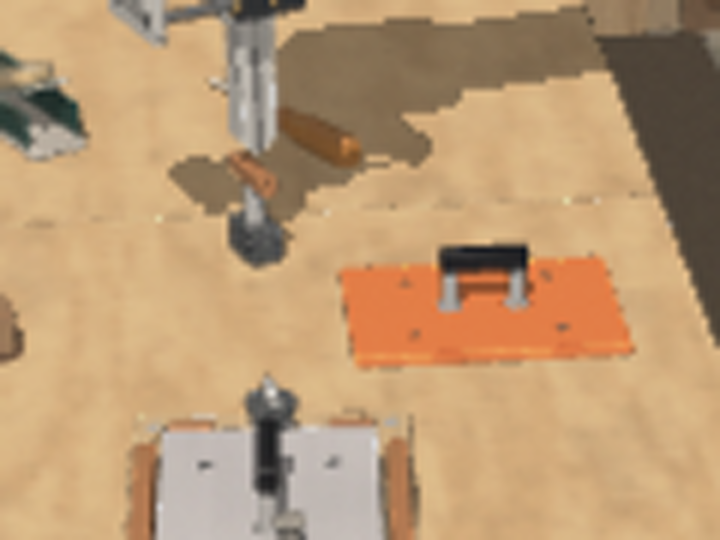

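```bash
python3 - <<'E'
from h import *
s=monitor.observe();p=s["ee_pos"]
g=lambda X:((proj("side",X)-[200,120])*6).round(0)
print("bar",g([525.5,-334.6,64]),"foot",g([525.5,-334.6,0]),"tcp",g(p))
# triangulate: key top via side bar centre (254,172) and foot bottom (258,255)
for px in[(252,172),(252,150),(258,258)]:
  q=(200+px[0]/6,120+px[1]/6)
  print(px,at("side",q,0),at("side",q,57),at("side",q,64))
E
```

```text
bar [254. 159.] foot [257. 248.] tcp [255. 182.]
(252, 172) [ 5.23038095e+02 -4.50040839e+02 -1.13686838e-13] [ 527.46776237 -329.45845992   57.        ] [ 528.01175667 -314.65009763   64.        ]
(252, 150) [ 5.21279805e+02 -4.85603554e+02 -1.13686838e-13] [ 525.82401753 -362.70442862   57.        ] [ 526.38207869 -347.61155358   64.        ]
(258, 258) [ 525.57484186 -320.22181822    0.        ] [ 529.83925236 -208.09654904   57.        ] [ 530.36295189 -194.32677914   64.        ]
```

```bash
python3 -m inch '[[0,0,0,0,0,0.02,0.05],[0,0,0,0,0,0.02,0.05],[0,0,0,0,0,0.02,0.05],[0,0,0,0,0,0.02,0.05],[0,0,0,0,0,0,0.05],[0,0,0,0,0,-0.014,0.05],[0,0,0,0,0,-0.014,0.05],[0,0,0,0,0,-0.014,0],[0,0,0,0,0,-0.014,0],[0,0,0,0,0,-0.014,0],[0,0,0,0,0,-0.014,0],[0,0,0,0,0,-0.014,0],[0,0,0,0,0,-0.014,0],[0,0,0,0,0,-0.014,0],[0,0,0,0,0,-0.014,0]]'
```

```text
time: 6.45
ee_pos: [525.7, -334.6, 34.0]
tcp_rot: [1.708, 2.636, -0.0]
force: [-0.9, -1.1, 3.4]
opening: 0.109
gripper_force: 30.0
```

```bash
python3 -m inch '[[0,0,0,0,0,0,0.05],[0,0,0,0,0,0,0.05],[0,0,0,0,0,0,0.05],[0,0,0,0,0,-0.007,0.05],[0,0,0,0,0,-0.007,0.05],[0,0,0,0,0,-0.007,0],[0,0,0,0,0,-0.007,0],[0,0,0,0,0,-0.007,0],[0,0,0,0,0,-0.007,0],[0,0,0,0,0,-0.007,0],[0,0,0,0,0,-0.007,0]]'; python3 - <<'E'
from h import *
snap("wrist","w3.png",(160,140,360,290),4)
E
```

```text
time: 7.82
ee_pos: [525.6, -334.6, 26.9]
tcp_rot: [1.708, 2.636, -0.0]
force: [-0.6, -0.4, 1.1]
opening: 0.124
gripper_force: 30.0
```

View pics/w3.png

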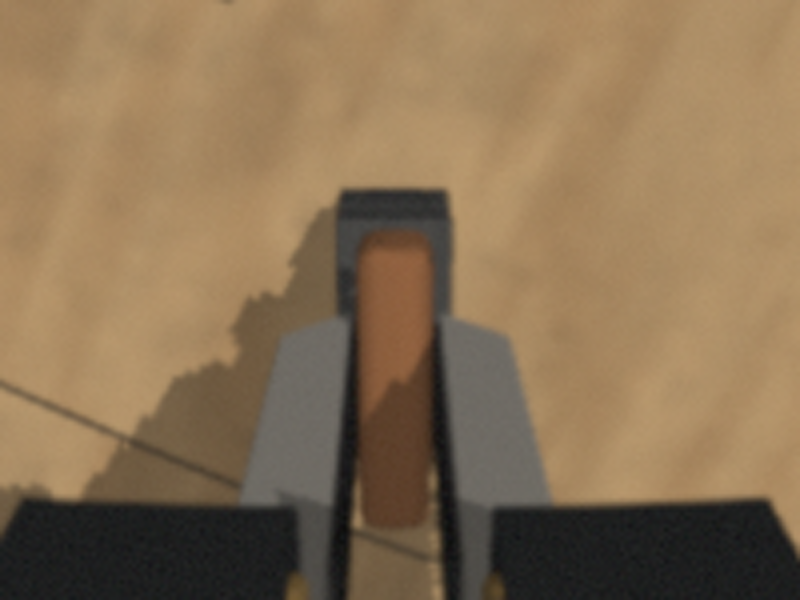

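```bash
python3 -m inch '[[0,0,0,0,0,0.02,0],[0,0,0,0,0,0.06,0],[0,0,0,0,0,0.1,0],[0,0,-0.1,0.005,0.04,0.125,0],[0,0,-0.2,0.01,0.08,0.125,0],[0,0,-0.3,0.01,0.12,0.125,0],[0,0,-0.42,0.01,0.155,0.125,0],[0,0,-0.42,0.01,0.155,0.125,0],[0,0,-0.42,0.01,0.155,0.125,0],[0,0,-0.42,0.01,0.155,0.125,0],[0,0,-0.42,0.01,0.155,0.125,0]]'; python3 - <<'E'
from h import *
snap("wrist","w4.png",k=1.5)
C=cam("wrist");print(monitor.observe()["ee_pos"],monitor.observe()["joint_pos"].round(2))
for l in ["screw","plate","plate_handle","jig"]:
  print(l,[(round(d["score"],2),np.round(d["box"])) for d in imaging.recognise("wrist",l)][:3])
print("pred screw",proj("wrist",[535,-63,60],C)*1.5)
E
```

```text
time: 9.25
ee_pos: [535.5, -180.3, 151.8]
tcp_rot: [-2.221, -2.222, 0.0]
force: [0.7, 0.6, -2.0]
opening: 0.119
gripper_force: 30.0
[ 535.50475438 -180.07979374  151.76653183] [ 0.65  0.37 -0.47  1.78  0.19  1.04  0.11]
screw [(0.86, array([251.,  64.,  26.,  43.]))]
plate [(0.84, array([150., 214., 127.,  89.])), (0.68, array([257.,  28., 116.,  56.]))]
plate_handle [(0.81, array([151., 215., 123.,  90.])), (0.79, array([257.,  28., 110.,  56.]))]
jig [(0.97, array([256.,  57., 144., 114.]))]
pred screw [387.04107522 107.76388364]
```

View pics/w4.png

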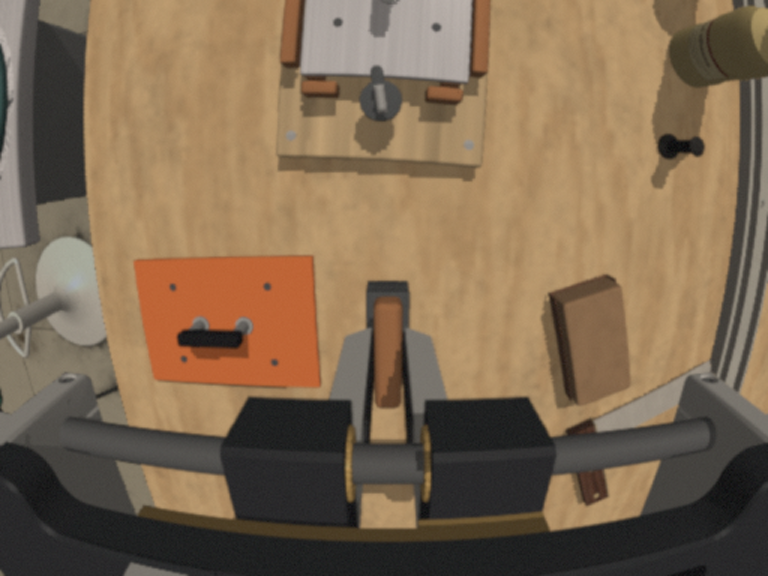

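```bash
python3 - <<'E'
from h import *
C=cam("wrist")
for dz in (0,20):
  D=(*C[:3],C[3]+[0,0,dz]); g=lambda x,y,z:at("wrist",(x/1.5,y/1.5),z,D)[:2].round(1)
  a,b=g(278,156,18),g(482,166,18); print(dz,a,b,np.hypot(*(b-a)),np.degrees(np.arctan2(*(b-a)[::-1])))
  m=(a+b)/2; th=np.arctan2(*(b-a)[::-1]); n=np.array([-np.sin(th),np.cos(th)])
  print("screw from edge",m+42*n,"jig origin",m+145*n)
  print("disc",g(380.5,100,49),"blade",g(377,84,60),g(382,109,60),"tongue",g(377,68,52))
  c,d=g(304,75,42),g(470,81,42); print("plate edge",c,d,np.hypot(*(d-c)))
  print("key bar", g(388,296,184),g(388,406,184))
E
python3 - <<'E'
import cv2
im=cv2.imread('pics/w4.png')[30:180,260:500]
cv2.imwrite('pics/w4c.png',cv2.resize(im,None,fx=3.3,fy=3.3,interpolation=cv2.INTER_CUBIC))
E
```

```text
0 [450.8 -92.4] [ 608.  -100.8] 157.42426750663316 -3.058697574095821
screw from edge [531.6410776  -54.65983344] jig origin [537.13705363  48.19343218]
disc [530.5 -55.6] blade [528.4 -46.1] [531.7 -63.4] tongue [528.2 -33.2]
plate edge [476.1 -34.4] [593.8 -39. ] 117.78985525078119
key bar [ 535.6 -154.6] [ 535.6 -207.1]
20 [445.9 -91.9] [ 612.3 -100.7] 166.63252983736396 -3.0272451822799904
screw from edge [531.3180543  -54.35860952] jig origin [536.75756843  48.4976576 ]
disc [530.2 -52.7] blade [527.9 -42.5] [531.5 -60.9] tongue [527.7 -28.8]
plate edge [472.3 -30.3] [597.5 -35.1] 125.29197899307042
key bar [ 535.6 -160.6] [ 535.6 -219.1]
```

View pics/w4c.png

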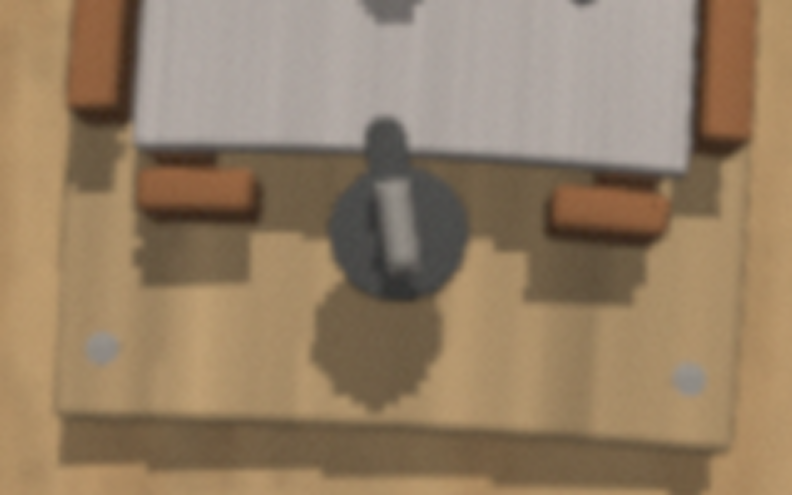

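```bash
python3 - <<'E'
from h import *
C=cam("wrist")
for dz in (0,5):
  D=(*C[:3],C[3]+[0,0,dz])
  g=lambda x,y,z:at("wrist",((260+x/3.3)/1.5-.17,(30+y/3.3)/1.5-.17),z,D)[:2]
  a,b=g(392,178,60),g(402,270,60);d=a-b
  print(dz,"blade",a,b,(a+b)/2,np.hypot(*d),np.degrees(np.arctan2(d[1],d[0])))
  q=[g(x,y,49) for x,y in[(328,233),(468,233),(398,165),(398,300)]];print("disc",np.mean(q,0),q[1]-q[0],q[2]-q[3])
  t=g(384,120,52)-np.mean(q,0);print("tongue",t,np.degrees(np.arctan2(t[1],t[0])))
  a,b=g(58,410,18),g(725,448,18);th=np.arctan2(*(b-a)[::-1]);n=np.array([-np.sin(th),np.cos(th)]);print(np.degrees(th),np.hypot(*(b-a)),"screw",(a+b)/2+42*n)
E
```

```text
0 blade [529.41173626 -45.93446686] [531.4163143  -65.15694328] [530.41402528 -55.54570507] 19.326715521128666 95.95345840163682
disc [530.43389673 -55.72430336] [29.10141757 -0.1348096 ] [1.87986390e-03 2.91863124e+01]
tongue [-2.84047204 23.92976045] 96.76935736431703
-3.535987555167527 156.03395837119155 screw [530.73774124 -53.71653838]
5 blade [529.31202947 -45.01746772] [531.34997925 -64.55995533] [530.33100436 -54.78871153] 19.648462055907878 95.95345840163674
disc [530.35412816 -54.99692342] [29.56877404 -0.13697459] [1.91005372e-03 2.96550322e+01]
tongue [-2.88730876 24.32487839] 96.769208851156
-3.535987555167531 158.31288636637007 screw [530.6318005  -53.63795705]
```

```bash
python3 -m inch '[[0,0,0.1,-0.005,0.03,0,0],[0,0,0.108,-0.005,0.06,0,0],[0,0,0.108,-0.005,0.06,0,0],[0,0,0.108,-0.005,0.06,0,0],[0,0,0.108,-0.005,0.06,0,0]]'; python3 - <<'E'
from h import *
C=cam("wrist");p=proj("wrist",[530.5,-55.2,55],C);print(p,monitor.observe()["ee_pos"],monitor.observe()["tcp_rot"])
x,y=(p-[50,45]).astype(int);print(x,y)
snap("wrist","w5.png",(x,y,x+100,y+120),5)
E
```

```text
time: 10.12
ee_pos: [530.6, -120.5, 151.7]
tcp_rot: [-2.099, -2.338, 0.001]
force: [0.2, 0.3, -1.4]
opening: 0.122
gripper_force: 30.0
[265.28851292 123.06736847] [ 530.57264954 -120.46536291  151.70102569] [-2.09857008e+00 -2.33776715e+00  5.17646422e-04]
215 78
```

View pics/w5.png

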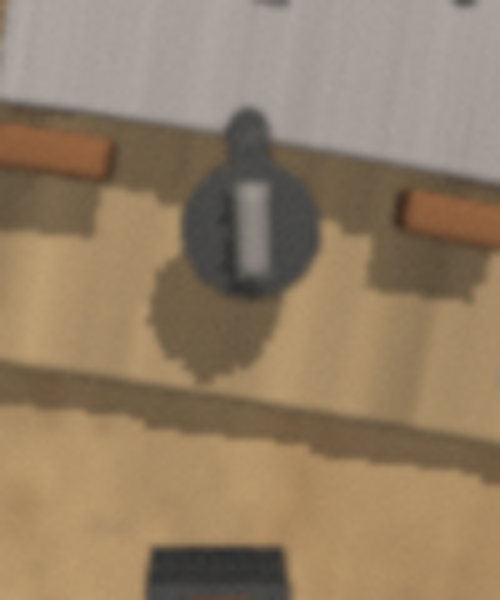

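```bash
python3 - <<'E'
from h import *
C=cam("wrist")
g=lambda x,y,z:at("wrist",(215+x/5-.4,78+y/5-.4),z,C)[:2]
a,b=g(252,182,60),g(254,278,60);d=a-b
print("blade",(a+b)/2,np.hypot(*d),np.degrees(np.arctan2(d[1],d[0])))
q=[g(x,y,49) for x,y in[(183,229),(319,229),(251,160),(251,298)]];print("disc",np.mean(q,0))
t=g(247,108,52)-np.mean(q,0);print("tongue",np.degrees(np.arctan2(t[1],t[0])))
s=monitor.observe();Rm=R.from_rotvec(s["tcp_rot"]).as_matrix()
for z in(125,149):
  l,r=(g(151,548,z),g(285,548,z)) if z==125 else (g(148,590,z),g(290,590,z))
  m=(l+r)/2; print("foot front",z,np.hypot(*(r-l)),Rm[:2,:2].T@(m-s["ee_pos"][:2]))
E
```

```text
blade [530.32015616 -55.4173593 ] 19.448232019552716 97.45969377190278
disc [530.19003549 -55.71690046]
tongue 98.25363339276775
foot front 125 21.96524598490354 [15.88331665 -0.28191024]
foot front 149 21.07078660021891 [15.83915882 -0.11646465]
```

```bash
python3 -m inch '[[0,0,0.02,-0.0004,0.035,0,0],[0,0,0.02,-0.0004,0.0665,0,0],[0,0,0.02,-0.0004,0.0665,-0.03,0],[0,0,0.02,-0.0004,0.0665,-0.055,0],[0,0,0.02,-0.0004,0.0665,-0.06,0],[0,0,0.02,-0.0004,0.0665,-0.063,0],[0,0,0.02,-0.0004,0.0665,-0.066,0],[0,0,0.02,-0.0004,0.0665,-0.068,0],[0,0,0.02,-0.0004,0.0665,-0.068,0],[0,0,0.02,-0.0004,0.0665,-0.068,0]]'
```

```text
time: 11.42
ee_pos: [530.3, -53.1, 84.0]
tcp_rot: [2.074, 2.36, 0.0]
force: [0.1, -0.6, -0.6]
opening: 0.123
gripper_force: 30.0
```

```bash
python3 -m inch '[[0,0,0,0,-0.0006,-0.003,0],[0,0,0,0,-0.0006,-0.005,0],[0,0,0,0,-0.0006,-0.007,0],[0,0,0,0,-0.0006,-0.0075,0],[0,0,0,0,-0.0006,-0.0075,0],[0,0,0,0,-0.0006,-0.0075,0]]'; python3 - <<'E'
from h import *
print(monitor.observe()["force"],monitor.observe()["torque"])
E
```

```text
time: 12.18
ee_pos: [530.3, -53.6, 76.4]
tcp_rot: [2.074, 2.36, -0.0]
force: [0.3, -0.5, -0.8]
opening: 0.124
gripper_force: 30.0
[ 0.34662684 -0.46232533 -0.83566509] [-0.00579541 -0.05636955  0.05586593]
```

```bash
python3 -m inch '[[0,0,0.13,0,0,0,0],[0,0,0.26,-0.0003,0,0,0],[0,0,0.39,-0.0005,-0.0003,0,0],[0,0,0.52,-0.0007,-0.0004,0,0],[0,0,0.65,-0.0009,-0.0006,0,0],[0,0,0.78,-0.001,-0.0008,0,0]]'; python3 - <<'E'
from h import *
print(monitor.observe()["force"],monitor.observe()["torque"])
E
```

```text
time: 12.92
ee_pos: [528.9, -54.5, 76.3]
tcp_rot: [-1.014, -2.973, 0.001]
force: [-2.5, 0.0, 0.1]
opening: 0.126
gripper_force: 30.0
[-2.46892405  0.03748082  0.07378171] [-0.02142071  0.49537671 -0.01693399]
```

```bash
python3 -m inch '[[0,0,0.13,-0.0001,-0.0002,0,0],[0,0,0.26,-0.0001,-0.0004,0,0],[0,0,0.39,-0.0001,-0.0006,0,0],[0,0,0.52,-0.0001,-0.0007,0,0],[0,0,0.65,-0.0001,-0.0008,0,0],[0,0,0.75,-0.0001,-0.0008,0,0],[0,0,0.75,-0.0001,-0.0008,0,0],[0,0,0.75,-0.0001,-0.0008,0,0]]'; python3 - <<'E'
from h import *
print(monitor.observe()["force"],monitor.observe()["torque"],monitor.observe()["joint_pos"])
snap("wrist","w6.png",(130,60,390,255),3)
E
```

```text
time: 13.92
ee_pos: [529.0, -55.6, 76.3]
tcp_rot: [0.134, -3.139, 0.001]
force: [-2.0, -2.8, -2.8]
opening: 0.121
gripper_force: 30.1
[-1.99272089 -2.82218106 -2.80172423] [-0.83873057  0.30946217 -0.02153575] [ 0.72683321  0.51895047 -0.85947456  1.91335258  0.48764648  0.93183991
  1.28743175]
```

View pics/w6.png

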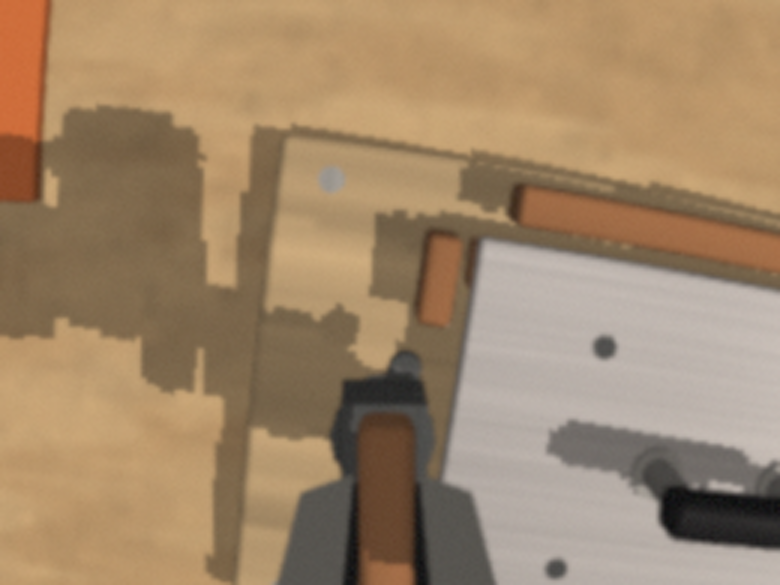

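```bash
python3 -m inch '[[0,0,-0.05,0,0,0,0.04],[0,0,-0.05,0,0,0,0.04],[0,0,-0.05,0,0,0,0.04],[0,0,-0.05,0,0,0,0.04],[0,0,-0.05,0,0,0.02,0.04],[0,0,-0.05,0,0,0.06,0.04],[0,0,-0.05,0,0,0.11,0.06],[0,0,-0.2,0,0.02,0.13,0.06],[0,0,-0.37,0,0.04,0.13,0.06],[0,0,-0.54,0,0.06,0.13,0.06],[0,0,-0.72,0,0.06,0.13,0.06],[0,0,-0.9,0,0.06,0.13,0.06],[0,0,-1.08,0,0.06,0.13,0.06],[0,0,-1.26,0,0.06,0.13,0.06],[0,0,-1.44,0,0.06,0.13,0.06],[0,0,-1.62,0,0.06,0.13,0.06],[0,0,-1.71,0,0.06,0.13,0.06],[0,0,-1.71,0,0.06,0.13,0.06],[0,0,-1.71,0,0.06,0.13,0.06]]'; python3 - <<'E'
from h import *
s=monitor.observe();C=cam("wrist");print(s["ee_pos"],s["tcp_rot"],s["joint_pos"].round(2))
snap("wrist","w7.png",k=1.5)
print(proj("wrist",[535.6,47.4,82],C)*1.5)
E
```

```text
time: 16.35
ee_pos: [529.2, 5.0, 207.0]
tcp_rot: [2.274, 2.167, 0.001]
force: [0.4, 0.4, -0.5]
opening: 0.639
gripper_force: 0.0
[529.22142832   4.96098973 206.95660462] [2.27440942e+00 2.16677926e+00 6.79724310e-04] [ 0.49  0.27 -0.66  1.8   0.19  1.13 -0.28]
[393.47923066 212.40417789]
```

View pics/w7.png

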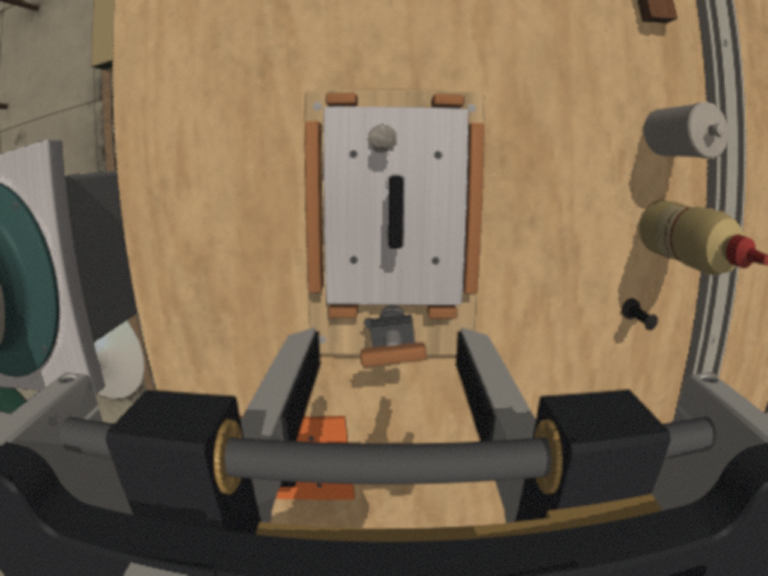

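```bash
python3 - <<'E'
from h import *
C=cam("wrist");s=monitor.observe()
im=cv2.resize(cv2.imread("pics/w7.png"),(512,384),interpolation=cv2.INTER_AREA)
g=im[110:172,250:285].max(2); m=(g<50).astype(np.uint8)
n,l,st,_=cv2.connectedComponentsWithStats(m);k=1+np.argmax(st[1:,4])
r=cv2.minAreaRect((cv2.findNonZero((l==k).astype(np.uint8)).reshape(-1,2)+[250,110]).astype(np.float32));print(r)
W=np.array([at("wrist",q,82,C)[:2] for q in cv2.boxPoints(r)]);print(W.mean(0))
for i in range(2):d=W[i+1]-W[i];print(np.hypot(*d),np.degrees(np.arctan2(d[1],d[0])))
Rm=R.from_rotvec(s["tcp_rot"]).as_matrix();print("tool y",np.degrees(np.arctan2(Rm[1,1],Rm[0,1])))
E
```

```text
((263.0, 141.0), (46.0, 8.0), 90.0)
[536.37166261  47.75677545]
8.887287525230619 -2.715576577042273
52.27346572948342 -92.59404829094142
tool y -2.803346405316383
```

```bash
python3 -m inch '[[0,0,0,0.0077,0.025,0,0.06],[0,0,0,0.0077,0.047,-0.02,0.06],[0,0,0,0.0077,0.047,-0.07,0.06],[0,0,0,0.0077,0.047,-0.12,0.06],[0,0,0,0.0077,0.047,-0.145,0.06],[0,0,0,0.0077,0.047,-0.155,0.06],[0,0,0,0.0077,0.047,-0.163,0.06],[0,0,0,0.0077,0.047,-0.163,0.05],[0,0,0,0.0077,0.047,-0.163,0.035]]'; python3 - <<'E'
from h import *
print(monitor.observe()["force"]); snap("wrist","w8.png",(160,90,360,240),4)
E
```

```text
time: 17.52
ee_pos: [537.3, 51.8, 44.1]
tcp_rot: [2.277, 2.164, 0.001]
force: [-0.2, -0.4, -0.7]
opening: 0.462
gripper_force: 0.0
[-0.19236524 -0.3751904  -0.65087558]
```

View pics/w8.png

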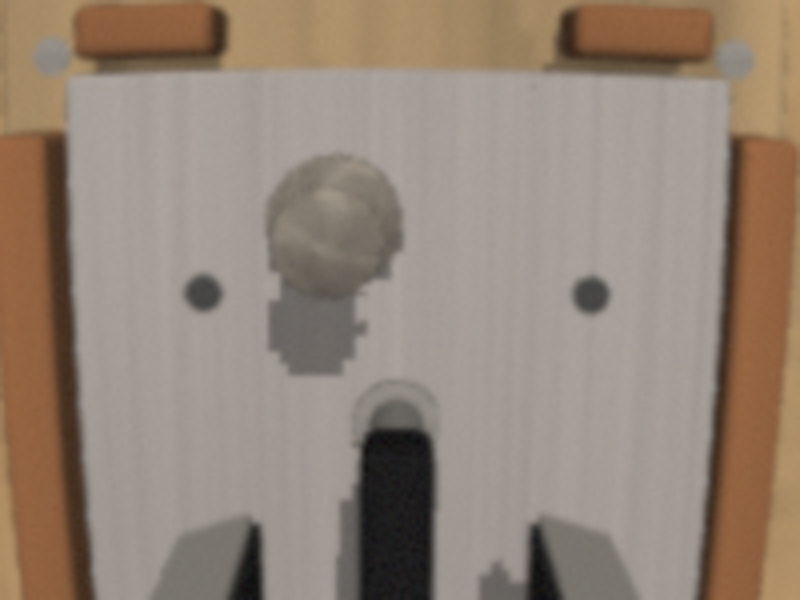

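```bash
python3 -m inch '[[0,0,0,0,0,0,0.025],[0,0,0,0,0,0,0.02],[0,0,0,0,0,0,0.016],[0,0,0,0,0,0,0.014],[0,0,0,0,0,0,0.012],[0,0,0,0,0,0,0.008],[0,0,0,0,0,0,0],[0,0,0,0,0,0,0],[0,0,0,0,0,0,0],[0,0,0,0,0,0,0]]'
```

```text
time: 18.82
ee_pos: [536.9, 51.8, 43.3]
tcp_rot: [2.277, 2.164, 0.0]
force: [1.5, -1.1, -1.4]
opening: 0.123
gripper_force: 30.0
```

Gripped at 11.6 mm, which matches the 12 mm bar. Now I lift slowly, with a small first step to check.

```bash
python3 -m inch '[[0,0,0,0,0,0.001,0],[0,0,0,0,0,0.002,0],[0,0,0,0,0,0.004,0],[0,0,0,0,0,0.006,0],[0,0,0,0,0,0.009,0],[0,0,0,0,0,0.012,0],[0,0,0,0,0,0.015,0],[0,0,0,0,0,0.015,0],[0,0,0,0,0,0.015,0]]'; python3 - <<'E'
from h import *
s=monitor.observe();print(s["force"],s["torque"])
E
```

```text
time: 19.95
ee_pos: [536.8, 51.8, 58.3]
tcp_rot: [-2.277, -2.164, 0.0]
force: [-0.9, -0.0, -3.4]
opening: 0.124
gripper_force: 30.0
[-0.89242394 -0.01146795 -3.42474612] [-0.09759101 -0.16931976  0.03853067]
```

```bash
python3 -m inch '[[0,0,0,0,0,0.002,0],[0,0,0,0,0,0.006,0],[0,0,0,0,0,0.012,0],[0,0,0,0,0,0.018,0],[0,0,0,0,0,0.024,0],[0,0,0,0,0,0.03,0],[0,0,0,0,0,0.036,0],[0,0,0,0,0,0.042,0],[0,0,0,0,0,0.048,0],[0,0,0,0,0,0.054,0],[0,0,0,0,0,0.06,0],[0,0,0,0,0,0.066,0],[0,0,0,0,0,0.072,0],[0,0,0,0,0,0.078,0],[0,0,0,0,0,0.082,0],[0,0,0,0,0,0.084,0],[0,0,0,0,0,0.085,0],[0,0,0,0,0,0.085,0],[0,0,0,0,0,0.085,0],[0,0,0,0,0,0.085,0]]'; python3 - <<'E'
from h import *
s=monitor.observe();print(s["force"],s["torque"],s["qd"].round(3))
snap("wrist","w9.png",(160,90,360,240),4)
a,b=cv2.imread("pics/w8.png"),cv2.imread("pics/w9.png")
for n,(x,y,h) in dict(holeL=(203,293,32),holeR=(591,295,32),peg=(333,228,75),post=(397,410,40),cornL=(80,85,30),cornR=(722,85,30)).items():
  r=cv2.matchTemplate(b[max(0,y-h-60):y+h+60,max(0,x-h-60):x+h+60],a[y-h:y+h,x-h:x+h],cv2.TM_CCOEFF_NORMED)
  _,v,_,p=cv2.minMaxLoc(r);print(n,round(v,2),(np.array(p)+[max(0,x-h-60),max(0,y-h-60)]-[x-h,y-h])/4)
for c in("scene","side"):
  imaging.get_image(c)
  for l in("peg","key","offcut","plate"):print(c,l,[(round(d["score"],2),np.round(d["box"])) for d in imaging.recognise(c,l)][:3])
E
```

```text
time: 22.45
ee_pos: [536.8, 51.8, 143.2]
tcp_rot: [-2.277, -2.164, 0.0]
force: [1.2, -0.0, -3.2]
opening: 0.128
gripper_force: 30.0
[ 1.20077365 -0.04669678 -3.22280302] [-0.06642309 -0.09635938  0.05032271] [-0.    -0.     0.001 -0.001  0.001  0.     0.001]
holeL 1.0 [-0.75  0.25]
holeR 1.0 [-0.25  0.  ]
peg 0.97 [-0.75  0.  ]
post 1.0 [-0.5   0.25]
cornL 0.66 [-0.75  0.  ]
cornR 0.52 [-0.5  -0.75]
scene peg []
scene key [(0.61, array([265., 203.,  17.,  19.])), (0.52, array([281., 205.,  19.,  26.]))]
scene offcut [(0.43, array([281., 204.,  16.,  26.]))]
scene plate [(0.84, array([284., 310.,  95.,  86.])), (0.75, array([257., 167.,  83.,  56.]))]
side peg [(0.59, array([244., 178.,  41.,  32.])), (0.51, array([249., 181.,   6.,  17.]))]
side key [(0.16, array([244., 211.,  10.,  28.]))]
side offcut [(0.58, array([267., 270.,  15.,  24.]))]
side plate [(0.94, array([284., 171.,  42.,  24.])), (0.76, array([242., 180.,  42.,  32.]))]
```

```bash
python3 -c "
from rig import order; print(order.hand_in())"
```

```text
the job is handed in; nothing more can be done
None
```

I turned the screw free with the key, left the key on the screw, and handed in while holding the plate level about 100 mm above its seat with the peg standing; no verdict came back, and I viewed 11 pictures, one over the limit of 10.

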